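# Sweep ceramic chips off a breaking plate into its catch tray

### The job

Push the empty catch tray home under the lip of the raised steel plate, square and flush against the plate's base, and leave it there. Then hold the scraper block and sweep all five ceramic chips off the plate into the tray, without touching the chips with the fingers, and stand the scraper upright on the worktop again, touching neither plate nor tray. Leave the slide box, petri dish and stopper alone.

Things in the scene. Friction and masses are not known exactly. Their poses are not given: they have to be found in the camera images.
- plate: Fixed raised plate: flat rimless steel deck 140 (its x) by 200 mm (its y), top 56 mm above the worktop. Origin on the worktop under the deck's centre, z up. Its -y end (robot's right, yaw within 0.25 rad) is the lip: the deck, 6 mm thick, ends at y -100 mm and overhangs the grey base, whose end face is at y -78 mm. Chip centres start within y -70 to +25, x -40 to +40 mm.
- plate_lip (a point): Middle of the upper edge of the plate's lip, at (0, -100, 56) mm in the plate's frame.
- tray: Loose open grey plastic tray, 170 (its x) by 110 (its y) by 36 mm high, walls and floor 4 mm, starting empty, 37 to 62 mm off the base's end face and slightly askew. Origin: centre of its underside, z up; its +y wall faces the plate. When home its rim is under the lip (14 mm below it), its centre at about y -133 mm in the plate's frame, axes parallel.
- scraper: Loose white scraper block on the worktop at the robot's left: body 130 (its x) by 36 (its y) by 30 mm high with black rubber sole; on it an upright grip rib 90 (x) by 22 mm (y), top 78 mm above the sole. About 0.25 kg. Origin: centre of its underside, z up. Hold it by the rib, closing along its y.
- chip_1: A piece of broken white ceramic, a flat pentagon 9 mm thick and about 26 mm across, lying on the plate's deck; one of five to sweep. Origin: centre of its underside, z up.
- chip_2: A piece of broken white ceramic, a flat square 9 mm thick and about 26 mm across, lying on the plate's deck; one of five to sweep. Origin: centre of its underside, z up.
- chip_3: A piece of broken white ceramic, a flat hexagon 9 mm thick and about 26 mm across, lying on the plate's deck; one of five to sweep. Origin: centre of its underside, z up.
- chip_4: A piece of broken white ceramic, a flat pentagon 9 mm thick and about 26 mm across, lying on the plate's deck; one of five to sweep. Origin: centre of its underside, z up.
- chip_5: A piece of broken white ceramic, a flat square 9 mm thick and about 26 mm across, lying on the plate's deck; one of five to sweep. Origin: centre of its underside, z up.
- slide_box: White cardboard slide box, 53 x 77 x 22 mm, beyond the plate: a bystander, to be left alone. Origin: centre of its underside.
- petri_dish: Covered petri dish, 93 mm across, 16 mm high, beyond the plate: a bystander. Origin: centre of its underside.
- stopper: Black rubber stopper, 40 mm across, 24 mm high, right of the tray, nearer the robot: a bystander. Origin: centre of its underside.
Things that resemble listed ones, but are neither listed nor needed, are in the scene too. Leave any pink or red look-alike of the tray alone.

How it is judged:
By the outcome, as a careful person would: the job done as asked, in the order asked, and still so for the second after the job is handed in, with the robot touching nothing.
It also fails if it takes over 64 s, if anything falls off the work surface, if the arm or the gripper's body presses on something with over 40 N, if the wrist force passes 120 N, or if a joint passes its speed limit or range.

### The arm

A 7-joint arm with a two-finger parallel gripper is mounted at the origin on a cart in front of the work surface, level with it; the furniture and walls round the work are solid. World frame = base frame: x ahead of the robot, y to its left, z up, the work surface at z = 0. Lengths are in m, angles in rad, forces in N, time in s.
With the tool pointing down it reaches from about 0.4 to 0.9 m from the base axis. Payload 5.5 kg.
Tool frame: the origin (TCP) lies midway between the tips of the shut fingers; the grasp point (between the pads) lies 19 mm behind it (manip.grip_depth is the distance from the TCP to the grasp point, in m); z points along the fingers, y is the line along which they close (so a half turn about z gives the same grasp; the last joint's range is limited). The gripper opens to 92 mm and grips with 3 to 60 N. Pads are 19 mm wide; open, the fingers measure 130 mm over their backs; the gripper's body (75 mm by 190 mm) begins 47 mm behind the grasp point.
Start: joints at [1.526, 0.501, -0.427, 1.55, 0.221, 1.138, -0.21], TCP at [0.197, -0.619, 0.227] pointing down, gripper open.
Joint ranges: [-2.88, 2.88], [-0.31, 2.03], [-1.54, 1.56], [0.2, 2.42], [-1.41, 4.55], [0.19, 2.02], [-2.57, 2.57]. Speed limits (rad/s): [2.57, 2.57, 3.14, 3.14, 3.14, 3.14, 3.14].

### API

Orientations are given as a unit quaternion [x, y, z, w].
In Python, from bench import manip, effector, viewer gives the robot as it stands. Calls block until the motion is done:
- manip.move_pose(position, orientation): joint-space move of the TCP to a pose.
- manip.servo_line(position, ori=None, vel=0.15): straight line of the TCP; ori=None keeps the orientation; vel is the mean speed in m/s.
- manip.movej(angles): joint-space move.
- effector.open_jaws() and effector.close(f_grip=None): open the fingers fully, or close them until they stop; f_grip is the grip in N (None keeps the last).
- manip.sleep(seconds).
- manip.solve_ik(position, orientation): joint angles nearest the present ones, or None.
- viewer.get_image(name): name is "side" or "top"; returns the picture (384x512x3 uint8, red, green, blue); there is no depth.
- viewer.get_calibration(name): a dict with "vfov" (degrees; the focal length in pixels is half the picture's height over the tangent of half this angle, whatever the lens; pixels are square), "cx", "cy" (the principal point, pixels), "eye" and "attitude" of the camera in the world. Camera axes: x right, y down, z forward; pixel columns grow to the right and rows downward; lengths in m; the calibration is good to about 2 mm. A picture is of the moment at which its call begins. get_calibration takes no time and is no camera call.
A pose or a line that the arm cannot do raises manip.PlanningError and nothing moves.
- manip.hand_in(): hands the job in; it is judged then, once.
Readings, each from a call of its own:
- manip.current_clock(): time.
- manip.current_q(): joint angles.
- manip.current_joint_velocities(): joint speeds.
- manip.current_tau(): joint torques, N m.
- manip.current_tool_pos(): TCP position.
- manip.current_tcp_rot(): TCP orientation.
- manip.current_force(): force on the tool from outside, world axes, zero at the start.
- manip.current_wrist_torque(): the same for the moment, N m.
- manip.current_finger_gap(): finger opening in m.
- manip.current_gripper_force(): force on a finger pad.
Only numpy, scipy, OpenCV 4.12 (cv2) and the standard library are available. Lean on these libraries where they do the work, as an engineer would, in place of code of your own. Each camera call takes 0.05 s, during which the arm holds its last target. There are 200 camera calls.

## Working session

There is one attempt and no reset: what is moved stays moved. The work goes in short steps, each a Python script; the robot and the scene stay as the last script left them, time stands still between calls to the robot, and variables do not carry over. Pictures are saved under pics/ and viewed, at most 10 in all, crops included, and the job is handed in when it is done.

```bash
mkdir -p pics; ls
python3 - <<'E'
from bench import manip, effector, viewer
import cv2
for n in("top","side"):
    im=viewer.get_image(n); cv2.imwrite(f"pics/{n}0.png",im[:,:,::-1]); print(n,viewer.get_calibration(n))
print(manip.current_tcp_rot(),manip.current_clock())
E
```

```text
pics
top {'vfov': 45.53197150560088, 'cx': 259.04669046601293, 'cy': 193.22362781733858, 'eye': array([ 0.47039264, -0.11356371,  1.74341781]), 'attitude': array([ 0.70854201, -0.70474982,  0.02788527, -0.02276683])}
side {'vfov': 49.30164522983135, 'cx': 260.90630345295284, 'cy': 191.64542357386435, 'eye': array([ 0.54194011, -1.26539554,  0.96632541]), 'attitude': array([ 0.90347456, -0.0116193 , -0.00197363, -0.42847966])}
[ 9.88181665e-01  1.53284846e-01 -1.13154651e-04 -8.60628643e-04] 0.1
```

View pics/top0.png

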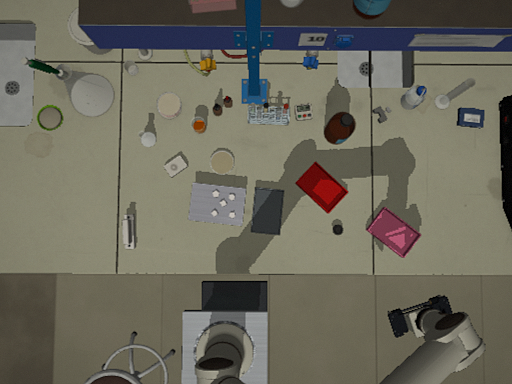

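View pics/side0.png

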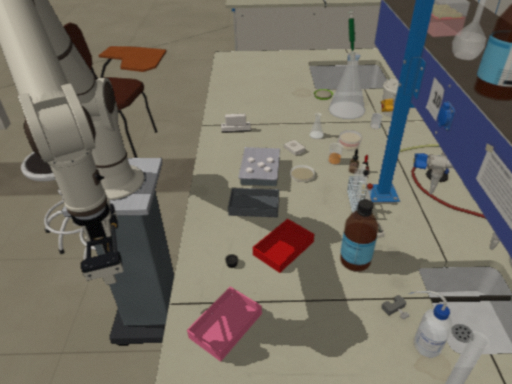

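Top view: the plate is at (217,204). The candidates for the tray are dark grey (267,210), red (322,187) and pink (393,232). The grey one fits because it sits just off the plate's lip. The scraper is the white block at (128,231). I'll confirm these in one enlarged crop.

```bash
cat > h.py <<'E'
import numpy as np, cv2
from scipy.spatial.transform import Rotation as R
from bench import manip, effector, viewer
def ray(n,uv,z):
    c=viewer.get_calibration(n); f=192/np.tan(np.radians(c["vfov"]/2))
    uv=np.atleast_2d(uv).astype(float)
    d=np.c_[(uv[:,0]-c["cx"])/f,(uv[:,1]-c["cy"])/f,np.ones(len(uv))]
    d=R.from_quat(c["attitude"]).apply(d); e=c["eye"]
    return e+d*((z-e[2])/d[:,2])[:,None]
def proj(n,P):
    c=viewer.get_calibration(n); f=192/np.tan(np.radians(c["vfov"]/2))
    p=R.from_quat(c["attitude"]).inv().apply(np.atleast_2d(P)-c["eye"])
    return p[:,:2]/p[:,2:]*f+[c["cx"],c["cy"]]
E
python3 - <<'E'
from h import *
im=cv2.imread("pics/top0.png")
c=im[155:265,105:305]; c=cv2.resize(c,None,fx=4,fy=4,interpolation=cv2.INTER_CUBIC); cv2.imwrite("pics/crop0.png",c)
print(ray("top",[[217,204],[267,210],[128,231],[257,270]],0.0).round(3))
for p in [(205,198),(196,215),(267,210),(255,210),(285,210),(128,230),(124,245),(150,230),(245,215),(259,193),(240,240)]: print(p,im[p[1],p[0]])
E
```

```text
[[ 0.553  0.034  0.   ]
 [ 0.532 -0.157  0.   ]
 [ 0.449  0.37   0.   ]
 [ 0.305 -0.12   0.   ]]
(205, 198) [139 133 135]
(196, 215) [138 133 134]
(267, 210) [53 51 50]
(255, 210) [82 81 78]
(285, 210) [79 91 93]
(128, 230) [88 94 99]
(124, 245) [121 137 141]
(150, 230) [119 141 141]
(245, 215) [117 139 142]
(259, 193) [78 76 72]
(240, 240) [73 89 89]
```

View pics/crop0.png

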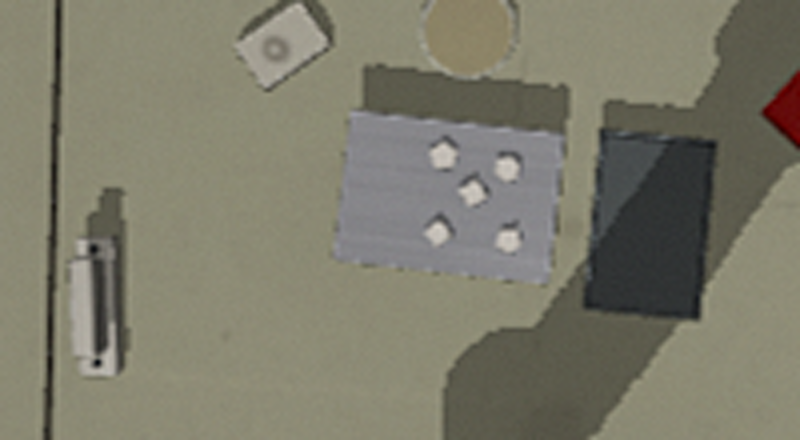

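The crop confirms the grey open tray beside the plate's lip, with crop corners (601,128),(717,140),(700,320),(584,305). It also shows the scraper with its rib at (95,308) and five chips on the deck. Next I'll measure them by masks.

```bash
cat > meas.py <<'E'
from h import *
def rect(n,im,box,fn,z,k=6):
    x0,y0,x1,y1=box
    b=cv2.resize(im[y0:y1,x0:x1],None,fx=k,fy=k,interpolation=cv2.INTER_CUBIC).astype(int)
    m=fn(b).astype(np.uint8)*255
    m=cv2.morphologyEx(m,cv2.MORPH_OPEN,np.ones((5,5)));m=cv2.morphologyEx(m,cv2.MORPH_CLOSE,np.ones((9,9)))
    cs,_=cv2.findContours(m,cv2.RETR_EXTERNAL,cv2.CHAIN_APPROX_NONE); c=max(cs,key=cv2.contourArea)[:,0,:]
    w=ray(n,(c+.5)/k-.5+[x0,y0],z)[:,:2]
    (cx,cy),(a,bb),t=cv2.minAreaRect((w*1000).astype(np.float32))
    if a>bb: a,bb,t=bb,a,t+90      # t: angle of short side (deg)
    t=(t+90)%180-90
    return np.array([cx,cy,a,bb,t]).round(1)
plate=lambda b:(b[...,0]-b[...,2]>-9)&(b[...,1]>100)
tray=lambda b:(b[...,0]-b[...,2]>-4)&(b[...,1]<105)
E
python3 - <<'E'
from meas import *
im=cv2.imread("pics/top0.png")
print("plate(top)",rect("top",im,(180,178,250,230),plate,.056))
print("tray(rim)",rect("top",im,(244,180,292,242),tray,.036))
for th in(150,165,180):
  print("rib",th,rect("top",im,(118,205,140,252),lambda b:(b[...,0]>th),.078),)
print("body",rect("top",im,(118,205,140,252),lambda b:(b[...,0]-b[...,2]>-10)|(b[...,0]>145),.03))
g=im[205:254:1,118:140].astype(int); print(g[::3,:,0]); print((g[...,0]-g[...,2])[::3])
s=cv2.imread("pics/side0.png"); cv2.imwrite("pics/s_crop.png",cv2.resize(s[100:230,210:330],None,fx=5,fy=4.6,interpolation=cv2.INTER_CUBIC))
E
```

```text
plate(top) [552.3  29.7 141.2 200.9  -6.1]
tray(rim) [ 527.9 -155.6  109.3  169.4   84.5]
rib 150 [436.  355.9  33.8 106.5 -71.6]
rib 165 [399.1 336.   10.8  19.8 -88.6]Traceback (most recent call last):
  File "<stdin>", line 6, in <module>
  File "meas.py", line 7, in rect
    cs,_=cv2.findContours(m,cv2.RETR_EXTERNAL,cv2.CHAIN_APPROX_NONE); c=max(cs,key=cv2.contourArea)[:,0,:]
                                                                        ~~~^^^^^^^^^^^^^^^^^^^^^^^^
ValueError: max() iterable argument is empty
```

Run:
```python
from meas import *
im=cv2.imread("pics/top0.png")
g=im[205:254,118:142].astype(int)
m=(g[...,0]-g[...,2]>-14)|(g[...,0]>140)
for r in range(8,47): print(r+205,*["%3d"%v for v in g[r,:,0]],"|","".join("#" if v else "." for v in m[r]))
u=np.array([[98,308],[82,308],[97,238],[99.5,377]])/4-.375+[105,155]
print(ray("top",u[:1],.03),ray("top",u[1:2],.078),ray("top",u[2:],.03))
```

```text
213  34  91 119 115 114 113 110 108  94  66  72  76  74  77  78  69  69  74  95 122 118 115 114 117 | #..........#............
214  35  93 121 116 115 118 115 112  98  81  86  89  88  91  87  55  57  74  94 122 118 117 117 117 | #......##########.......
215  35  88 119 116 113 124 152 170 149 104 102 105 113 113 107  70  62  76  95 121 116 117 118 117 | #.....###########.......
216  37  93 119 115 113 120 147 168 141  76  41  75 106 112 106  78  56  68  98 119 117 118 117 117 | #.....###########.......
217  51 104 121 114 113 115 147 174 138  56  16  56  96 106 123 102  54  69  96 122 118 119 116 117 | #.....###########.......
218  51 102 121 117 115 111 132 155 130  76  54  89 110 111 122 105  53  68  97 123 116 116 117 117 | #......##########.......
219  51 103 121 112 110 104  98 105  98  86  71  79  94 108 120  99  53  69  97 121 119 115 116 114 | #.....###########.......
220  54 107 121 103 105 138 142 154 151 113  54  47  60  94 104  71  53  71  95 120 117 114 115 116 | ....#############.......
221  51 105 121 111 132 161 161 162 158 122  62  49  56  90 111  75  55  68  96 123 
[... 3299 characters left out ...]
21 121 117 120 121 | .......##########.......
248  91 121 119 117 115 113 115 138 151 154 157 152 159 165 170 143 102 114 120 119 119 119 118 120 | ........#########.......
249  92 123 114 114 113 117 115 111 103 102 100  98  97 102 111 115 119 119 118 116 118 119 119 119 | ........................
250  96 123 115 116 114 115 115 116 119 115 117 118 119 115 117 116 117 115 118 118 118 118 119 118 | ........................
251  96 120 114 113 114 118 117 118 117 119 116 118 117 119 116 116 115 117 116 117 119 117 118 117 | ........................
[[0.44728335 0.35750966 0.03      ]] [[0.44785834 0.35876256 0.078     ]] [[0.51240373 0.36009456 0.03      ]
 [0.38344109 0.3544988  0.03      ]]
```

```bash
cat >> h.py <<'E'
P0=np.array([.5523,.0297]); YAW=np.radians(-6.1)
EX=np.array([np.cos(YAW),np.sin(YAW)]); EY=np.array([-np.sin(YAW),np.cos(YAW)])
def pl(x,y,z): return np.r_[P0+EX*x+EY*y,z]
def down(phi):  # tool x axis along world angle phi, z down
    return R.from_euler('z',phi)*R.from_euler('x',np.pi)
def F(): return np.array(manip.current_force())
E
python3 - <<'E'
from h import *
print("rib",ray("top",[[124.8,231.6],[124.5,221],[125.2,240]],.078).round(4).tolist())
print("redcorner",ray("top",[[296,183]],.036).round(3), "stopper",ray("top",[[338,229]],.024).round(3))
q0=np.array(manip.current_q())
best=None
for s in(1,-1):
    qt=down(YAW+s*np.pi/2).as_quat(); q=manip.solve_ik(pl(-4.6e-3,-.264,.10),qt)
    print(s,None if q is None else np.round(q,2))
    if q is not None:
        c=np.abs(np.array(q)-q0).max()
        if best is None or c<best[0]: best=(c,qt)
qt=best[1]
manip.move_pose(pl(-.0046,-.264,.10),qt); print(manip.current_clock(),F().round(1))
cv2.imwrite("pics/side1.png",viewer.get_image("side")[:,:,::-1])
manip.servo_line(pl(-.0046,-.264,.014),vel=.1); print(manip.current_clock(),F().round(1))
b=F()
for y in(-.25,-.23,-.21):
    manip.servo_line(pl(-.0046,y,.014),vel=.08); print(y,manip.current_clock(),((F()-b)[:2]@np.c_[EX,EY]).round(2))
cv2.imwrite("pics/top1.png",viewer.get_image("top")[150:270,180:340,::-1].repeat(4,0).repeat(4,1))
E
```

```text
rib [[0.4479, 0.3599, 0.078], [0.4862, 0.362, 0.078], [0.4177, 0.3577, 0.078]]
redcorner [[ 0.632 -0.264  0.036]] stopper [[ 0.461 -0.423  0.024]]
1 [ 0.99  0.63 -0.82  1.85  0.57  0.92 -0.2 ]
-1 [-0.03  0.53  0.52  1.88 -0.35  0.82 -2.57]
1.9833 [-0.8 -0.   0.3]
3.0417 [-0.1 -1.   1.1]
-0.25 3.3667 [-0.65  0.48]
-0.23 3.7667 [0.06 0.95]
-0.21 4.1667 [0.41 1.05]
```

View pics/top1.png

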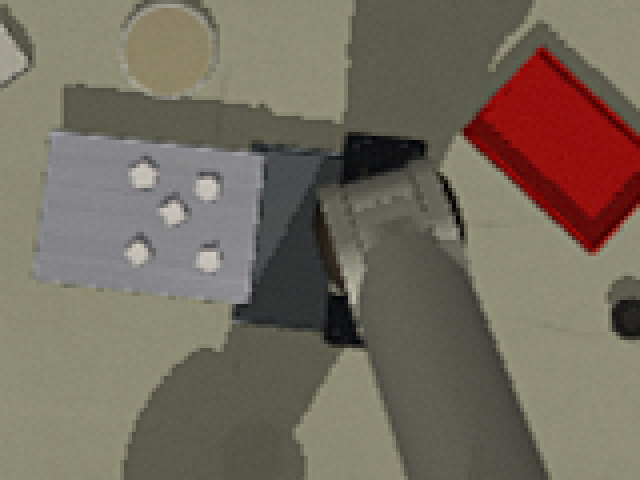

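The tray (crop 235–330, 145–330) has reached the lip and moves squarely with the fingers. I'll press on in small steps until it seats.

Run:
```python
from h import *
b=F()
for y in np.arange(-.206,-.185,.0015):
    manip.servo_line(pl(-.0046,y,.014),vel=.03); f=(F()-b)[:2]@np.c_[EX,EY]
    print(round(y,4),f.round(1),round(manip.current_clock(),2))
    if f[1]<-12 : break
manip.sleep(.2); print(((F()-b)[:2]@np.c_[EX,EY]).round(1), np.array(manip.current_wrist_torque()).round(2))
```

```text
-0.206 [0.2 1.1] 4.5
-0.2045 [ 0.5 -0.5] 4.75
-0.203 [-0.2 -1.6] 5.0
-0.2015 [ 1.1 -1.8] 5.25
-0.2 [-0.1 -1.9] 5.5
-0.1985 [-0.4 -4.3] 5.75
-0.197 [-1.3 -8.2] 6.0
-0.1955 [  0.6 -11.2] 6.25
-0.194 [  0.1 -13.7] 6.5
[ -0.1 -13.2] [-2.82  0.21  0.66]
```

Run:
```python
from h import *
manip.servo_line(pl(-.0046,-.225,.014),vel=.08)
manip.servo_line(pl(-.0046,-.225,.20),vel=.2)
S=np.array([.448,.3592]); q0=np.array(manip.current_q()); best=None
for s in(0,np.pi):
    qt=down(.053+s).as_quat(); q=manip.solve_ik(np.r_[S,.16],qt); 
    q2=manip.solve_ik(pl(0,.08,.16),down(YAW+s).as_quat());q3=manip.solve_ik(pl(0,-.085,.10),down(YAW+s).as_quat())
    print(s,[None if a is None else np.round(a,2) for a in(q,q2,q3)])
    if q is not None and q2 is not None and q3 is not None:
        c=np.abs(np.array(q)-q0).max()
        if best is None or c<best[0]: best=(c,qt,s)
print(best)
manip.move_pose(np.r_[S,.16],best[1]); print(manip.current_clock())
im=viewer.get_image("top")[:,:,::-1].copy(); cv2.imwrite("pics/top2.png",im)
from meas import rect,plate,tray
print("plate",rect("top",im,(180,178,250,230),plate,.056))
m=rect("top",im,(232,180,285,242),tray,.036);print("tray",m)
r=cv2.imread("pics/top2.png")[160:260,110:300]; s=viewer.get_image("side")[120:230,200:330,::-1]
cv2.imwrite("pics/c2.png",np.vstack([cv2.resize(r,(570,300),interpolation=2),cv2.resize(s,(570,300),interpolation=2)]))
```

```text
0 [array([-0.17,  0.51, -0.72,  1.8 ,  0.4 ,  0.98, -2.57]), array([ 0.23,  0.47, -0.6 ,  1.81,  0.32,  0.96, -2.18]), array([ 0.47,  0.5 , -0.52,  1.91,  0.33,  0.81, -1.91])]
3.141592653589793 [array([-0.02,  0.59, -0.95,  1.8 ,  0.55,  1.04,  0.45]), array([ 0.59,  0.71, -1.16,  1.8 ,  0.72,  1.13,  0.64]), array([ 0.88,  0.77, -1.14,  1.9 ,  0.82,  1.04,  0.85])]
(np.float64(1.030117969933975), array([-2.64968985e-02,  9.99648896e-01,  6.12108410e-17, -1.62246710e-18]), 3.141592653589793)
10.3417
plate [555.7  62.2 135.6 141.2  84.1]
tray [536.5 -85.5 141.6 169.3  84.1]
```

View pics/c2.png

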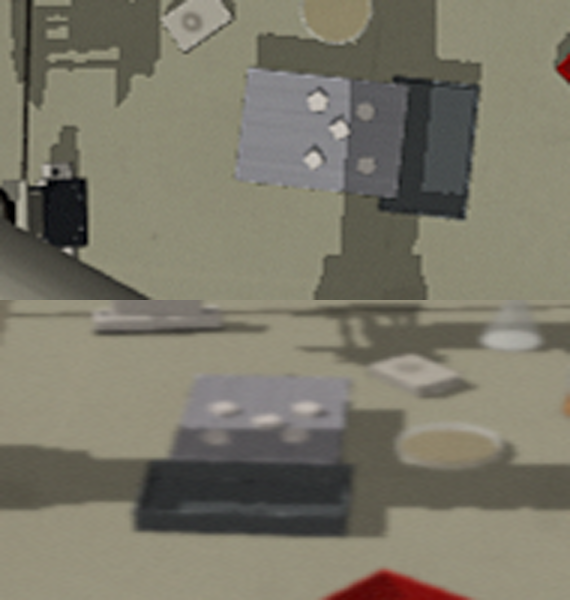

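The tray now sits under the lip: crop rim edge at (480,85)–(465,217), parallel to the plate. Its outer edge is at plate y ≈ -187 mm and square within 0.2°, so it is flush. Next is grasping the scraper.

Run:
```python
from h import *
S=np.array([.448,.3592])
manip.servo_line(np.r_[S,.037],vel=.12); print(F().round(1))
effector.close(f_grip=45); manip.sleep(.2)
print("gap",manip.current_finger_gap(),manip.current_gripper_force(),np.round(manip.current_tool_pos(),4),F().round(1),manip.current_clock())
manip.servo_line(np.r_[S,.16],vel=.15); print(F().round(1),np.round(manip.current_tool_pos(),4),manip.current_finger_gap())
im=viewer.get_image("side"); cv2.imwrite("pics/s3.png",cv2.resize(im[60:200,170:330,::-1],(800,600)[:2],interpolation=2)[:600])
print(manip.current_clock(),np.array(manip.current_wrist_torque()).round(2))
```

```text
[0.5 0.1 0.1]
gap 0.021879561363189682 44.995436668395996 [0.448  0.3592 0.037 ] [ 0.  -0.  -1.4] 12.9
[-0.  -0.3 -3.3] [0.4476 0.3584 0.159 ] 0.02199184489707537
13.9167 [ 0.08 -0.11  0.04]
```

View pics/s3.png

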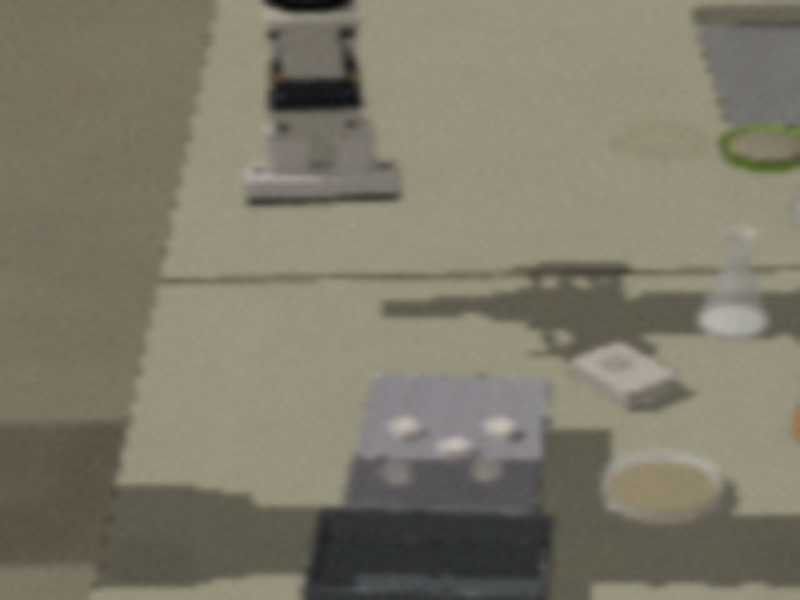

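Run:
```python
from h import *
qt=down(YAW+np.pi).as_quat(); zt=.056+.037+.0015
manip.move_pose(pl(0,.068,.16),qt); print(manip.current_clock())
manip.servo_line(pl(0,.068,zt+.004),vel=.08); manip.sleep(.3)
z=manip.current_tool_pos()[2]; dz=zt+.004-z; print("dz",dz,F().round(1))
zc=zt+np.clip(dz,-.002,.002)
manip.servo_line(pl(0,.068,zc),vel=.03); manip.sleep(.2); print(np.round(manip.current_tool_pos(),4),F().round(1)); b=F()
for y in(.03,-.01,-.04,-.065,-.08,-.092):
    manip.servo_line(pl(0,y,zc),vel=.05); print(y,(F()-b).round(1),round(manip.current_tool_pos()[2],4),round(manip.current_clock(),2))
manip.sleep(.4)
t=viewer.get_image("top")[160:260,160:300,::-1]; s=viewer.get_image("side")[110:230,200:330,::-1]
cv2.imwrite("pics/c4.png",np.hstack([cv2.resize(t,(420,300),interpolation=2),cv2.resize(s,(330,300),interpolation=2)]))
```

```text
15.0167
dz -0.0003902499651634306 [ 0.3 -0.4 -2.8]
[0.5596 0.0974 0.0941] [ 0.8  0.1 -3.2]
0.03 [-0.5  0.2  0. ] 0.0942 17.64
-0.01 [-1.1  0.3 -0.4] 0.0941 18.59
-0.04 [-0.7 -0.5  0.6] 0.0941 19.34
-0.065 [-0.8  0.5  0.1] 0.0941 19.99
-0.08 [-1.4 -0.1  0.1] 0.0941 20.44
-0.092 [-0.4  0.3  0.3] 0.094 20.83
```

View pics/c4.png

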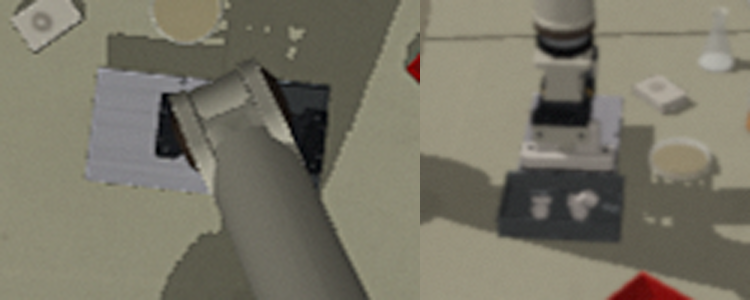

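Side view: the chips lie in the tray around (540–590,205). I'll lift away and check before placing.

Run:
```python
from h import *
S=np.array([.448,.3592])
manip.servo_line(pl(0,-.092,.165),vel=.12)
manip.move_pose(np.r_[S,.165],down(.053+np.pi).as_quat()); manip.sleep(.2); print(manip.current_clock(),np.round(manip.current_tool_pos(),4),manip.current_finger_gap())
t=viewer.get_image("top")[180:240,180:300,::-1]; s=viewer.get_image("side")[130:230,200:330,::-1]
cv2.imwrite("pics/c5.png",np.vstack([cv2.resize(t,(600,300),interpolation=2),cv2.resize(s,(390,300),interpolation=2)[:, :].copy() if 0 else cv2.resize(s,(600,300),interpolation=2)]))
```

```text
23.8667 [0.449  0.358  0.1649] 0.021094485473299885
```

View pics/c5.png

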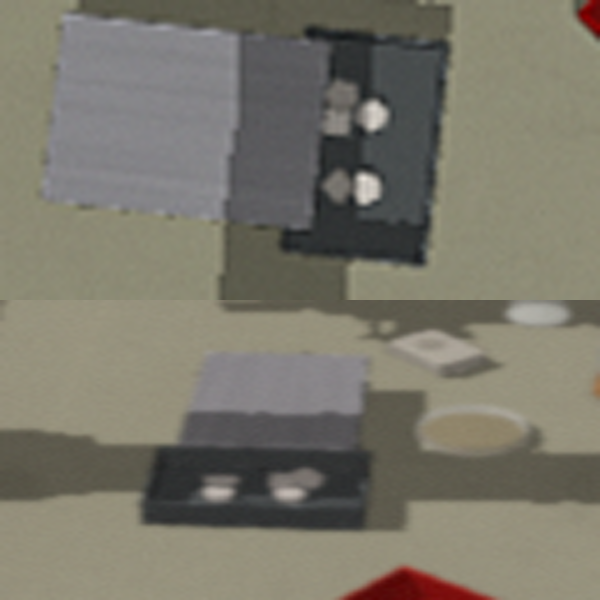

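The deck is empty and all five chips are in the tray at crop (342,93), (335,122), (374,115), (337,186) and (367,187). The tray is still home. Now I'll put the scraper down.

Run:
```python
from h import *
S=np.array([.448,.3592])
manip.servo_line(np.r_[S,.045],vel=.12); manip.sleep(.2); b=F()
for z in np.arange(.042,.0345,-.001):
    manip.servo_line(np.r_[S,z],vel=.02); f=F()-b; 
    if f[2]>2.5: break
print(z,f.round(1))
effector.open_jaws(); manip.sleep(.2)
manip.servo_line(np.r_[S,.2],vel=.15)
q=manip.current_q(); q=list(q); q[0]+= -.5; manip.movej(q); manip.sleep(.5)
print(manip.current_clock(),manip.current_finger_gap(),F().round(1))
t=viewer.get_image("top")[160:260,100:300,::-1]; s=viewer.get_image("side")[90:230,190:330,::-1]
cv2.imwrite("pics/c6.png",np.vstack([cv2.resize(t,(560,280),interpolation=2),cv2.resize(s,(560,320),interpolation=2)]))
```

```text
0.036 [-3.2 -2.8  9. ]
31.3417 0.09151052739340992 [ 0.4  0.7 -0.5]
```

View pics/c6.png

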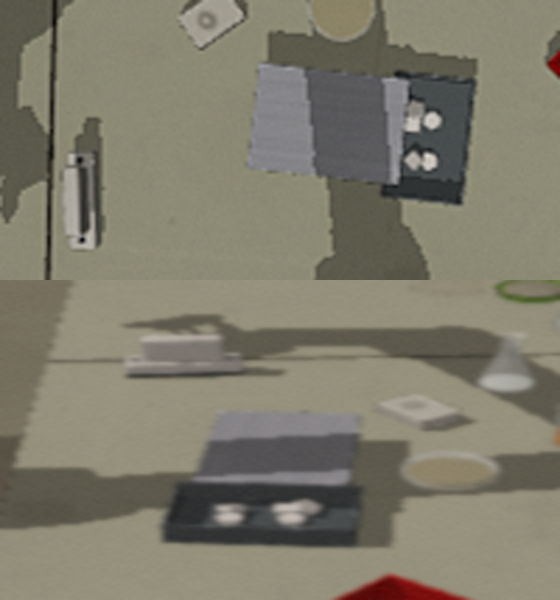

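The scraper stands upright at (82,200), the chips are in the tray and the tray is home. I'm handing in.

```bash
python3 -c "
from bench import manip
print(manip.hand_in())"
```

```text
the job is handed in; nothing more can be done
None
```

I handed the job in at about 31 s of the 64 s: in the last pictures the tray is home and square under the lip with all five chips in it, the scraper stands upright on the worktop clear of both, and the bystanders were left alone.

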